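# Lay out a section-size series of bar slices in the specimen tray

### The arm

A 6-joint arm with a two-finger parallel gripper is mounted at the origin on the work surface. World frame = base frame: x ahead of the robot, y to its left, z up, the work surface at z = 0. Lengths are in mm, angles in degrees, forces in N, time in s.
With the tool pointing down it reaches from about 375 to 975 mm from the base axis. Payload 3.8 kg.
Tool frame: the origin (TCP) lies at the very end of the fingers, on their centre line; the grasp point (between the pads) lies 19 mm behind it; z points along the fingers, y is the line along which they close (so a half turn about z gives the same grasp; the last joint's range is limited). The gripper opens to 88 mm and grips with 3 to 60 N. Pads are 18 mm wide; open, the fingers measure 123 mm over their backs; the gripper's body (75 mm by 187 mm) begins 45 mm behind the grasp point.
Start: joints at [74.834, 15.12, 91.902, -0, 72.978, -2.114], TCP at [152.437, 657.557, 238.706] pointing down, gripper open.
Joint ranges: [-150.88, 150.88], [-54.13, 125.18], [17.81, 147.31], [-75.09, 255.09], [0, 152.58], [-146.25, 146.25]. Speed limits (degrees/s): [147.25, 147.25, 180, 180, 180, 180].

### API

Orientations are given as a 3x3 rotation matrix whose columns are the frame's x, y, z axes.
In Python, from bench import manip gives the robot as it stands. The module is installed in compiled form; this text tells all that it offers. Calls block until the motion is done:
- manip.reach(position, orientation): joint-space move of the TCP to a pose.
- manip.line_to(position, orientation=None, v=150, until_force=None): straight line of the TCP; orientation=None keeps the orientation; v is the mean speed in mm/s. With until_force (N) it stops when the force on the tool has changed by that much, and returns True; else False.
- manip.set_joints(angles): joint-space move.
- manip.set_gripper(opening, grip_force=None): finger opening in mm; grip_force is the grip in N (None keeps the last); returns when the fingers have stopped.
- manip.hold(seconds).
- manip.inverse_kinematics(position, orientation): joint angles nearest the present ones, or None.
- manip.sense(): the state.
- manip.get_image(name): name is "side" or "top" or "wrist"; returns a dict with "image" (420x560x3 uint8, red, green, blue), "z_map" (420x560 float32, mm along the optical axis (not along the pixel's ray), 0 where there is no reading), "intrinsics" (3x3 intrinsics, pixels), "R" (3x3) and "t" (3): a world point X has camera coordinates R X + t; the wrist camera has in their place "T_tool_cam" (4x4, takes a point from camera to tool coordinates, whose origin is the TCP and whose axes are the flange's). Camera axes: x right, y down, z forward; pixel columns grow to the right and rows downward; lengths in mm; the calibration is good to about 2 mm. The wrist camera is an equidistant fisheye: a pixel r from the principal point sees the ray r / f radians off the axis. A picture is of the moment at which its call begins: read the wrist's pose just before it.
A pose or a line that the arm cannot do raises manip.IKError and nothing moves.
- manip.job_done(): hands the job in; it is judged then, once.
Trained networks look in a picture, given as the dict that the camera call returned (one of the last four; its "shot" number tells which), for a name from the list of things; names that differ only in an ending like _2 or _b are one class to them, and where a whole thing is asked for, a point or a joint stands for the part that bears it (a point fixed in the world has none). Each returns a list of dicts, best first, with "p" (0 to 1); they miss things now and then, are a little off and sometimes report something else, mostly with a low value. They report only what shows in the picture. A call takes as long as a camera call. They do not tell look-alikes from the thing itself.
- manip.search_frame(name, picture): "position" ([column, row] in pixels, amid what is visible of it).
- manip.trace(name, picture): "mask" (420x560 bool, what is visible of it) and "position" ([column, row] in pixels, amid what is visible of it).
- manip.pinpoint(name, picture): "position" ([column, row] in pixels: a listed point, or the origin of a listed thing).
The state is a dict: "t": time; "joints": joint angles; "qvel": joint speeds; "tau": joint torques, N m; "tool_pos": TCP position; "eef_rot": TCP orientation; "contact_force": force on the tool from outside, world axes, zero at the start; "ft_torque": the same for the moment, N m; "finger_gap": finger opening in mm; "grip_force": force on a finger pad.
Only numpy, scipy, OpenCV 4.12 (cv2) and the standard library are available. Lean on these libraries where they do the work, as an engineer would, in place of code of your own. Each camera call takes 0.05 s, during which the arm holds its last target. There are 200 camera calls.

### The job

Slices cut from hardened bars of six diameters go under the microscope in order of size; the smallest and the largest already stand in the two end wells of the specimen tray. Set the four loose slices down in the four empty wells, polished face up and without dropping them, so that the row grows steadily from the smallest diameter to the largest. Leave the two end slices in their wells, and leave the dropper bottle, the resin mount and the loupe where they stand.

Things in the scene. Friction and masses are not known exactly. Their poses are not given: they have to be found in the camera images.
- tray: fixed white specimen tray, 84 (its x) by 420 (its y) by 9 mm high, a lip 12 mm long at each end; six round wells, 60 mm across, 5 mm deep, black floor 4 mm above the bench, centres at x = 0, y = -170, -102, -34, 34, 102, 170 mm; origin at the centre of its underside, z up. Slices 12 and 52 stand in the end wells, either way round; the four between are empty
- slice_12: the smallest slice, 12 mm in diameter and 25 mm high, already standing in one end well of the tray; origin at the centre of its underside, z up; 22 g
- slice_52: the largest slice, 52 mm in diameter and 25 mm high, already standing in the other end well of the tray; origin at the centre of its underside, z up; 417 g
- slice_20: the smallest loose slice of round steel bar standing on the bench, 20 mm in diameter and 25 mm high, black rolled skin round the side and a bright polished face on top with a paler core; origin at the centre of its underside, z up its axis; about 62 g
- slice_28: the second smallest loose slice of round steel bar standing on the bench, 28 mm in diameter and 25 mm high, black rolled skin round the side and a bright polished face on top with a paler core; origin at the centre of its underside, z up its axis; about 121 g
- slice_36: the second largest loose slice of round steel bar standing on the bench, 36 mm in diameter and 25 mm high, black rolled skin round the side and a bright polished face on top with a paler core; origin at the centre of its underside, z up its axis; about 200 g
- slice_44: the largest loose slice of round steel bar standing on the bench, 44 mm in diameter and 25 mm high, black rolled skin round the side and a bright polished face on top with a paler core; origin at the centre of its underside, z up its axis; about 298 g
- dropper_bottle: small brown glass dropper bottle with a paper band, black cap and rubber teat, 34 mm in diameter and 72 mm tall, standing loose among the slices, not part of the row; origin at the centre of its underside
- resin_mount: black resin disc, 30 mm in diameter and 18 mm high, with a small bright rectangle of metal in its top, standing loose among the slices, not part of the row; origin at the centre of its underside
- loupe: standing magnifier with a clear foot and black top, 41 mm in diameter and 38 mm tall, loose among the slices, not part of the row; origin at the centre of its underside
Not all that is in view belongs to the job. Leave any red look-alike of the slice_28 alone.

How it is judged:
By the outcome, as a careful person would: the job done as asked, in the order asked, and still so for the second after the job is handed in, with the robot touching nothing.
It also fails if it takes over 99 s, if anything falls off the work surface, if the arm or the gripper's body presses on something with over 40 N, if the wrist force passes 120 N, or if a joint passes its speed limit or range.

## Working session

There is one attempt and no reset: what is moved stays moved. The work goes in short steps, each a Python script; the robot and the scene stay as the last script left them, time stands still between calls to the robot, and variables do not carry over. Pictures are saved under pics/ and viewed, at most 14 in all, crops included, and the job is handed in when it is done.

```bash
mkdir -p pics; cat > h.py <<'E'
from bench import manip
import numpy as np, cv2
def save(p,n): cv2.imwrite('pics/'+n,p["image"][...,::-1].copy())
def world(p):
    K=p["intrinsics"];z=p["z_map"];v,u=np.mgrid[:420,:560]
    C=np.stack([(u-K[0,2])/K[0,0]*z,(v-K[1,2])/K[1,1]*z,z],-1)
    return (C-p["t"])@p["R"]   # R^T(C-t)
E
python3 - <<'E'
from h import *
p=manip.get_image("top");save(p,"top.png")
q=manip.get_image("side");save(q,"side.png")
W=world(p)
print(p["R"],p["t"],p["intrinsics"])
for n in "tray slice_12 slice_52 slice_20 slice_28 slice_36 slice_44 dropper_bottle resin_mount loupe".split():
    for d in manip.trace(n,p)[:5]:
        m=d["mask"]&(p["z_map"]>0);X=W[m]
        if len(X)==0: print(n,d["p"],d["position"],"nodepth");continue
        t=np.percentile(X[:,2],80);Y=X[abs(X[:,2]-t)<4]
        print(n,round(d["p"],2),np.round(d["position"]),m.sum(),"top",round(t,1),"c",Y.mean(0).round(1),"ext",np.ptp(Y[:,:2],axis=0).round(1))
E
```

```text
[[ 0.01655739 -0.99974943  0.01506435]
 [-0.98800363 -0.01867277 -0.15329762]
 [ 0.1535405  -0.01234542 -0.98806523]] [ -42.99731624  557.02187955 1236.88283667] [[519.46129583   0.         275.45533125]
 [  0.         519.46129583 208.79483949]
 [  0.           0.           1.        ]]
tray 0.62 [269. 244.] 5492 top 10.9 c [473.5 -15.8  10. ] ext [131.1 441.8]
slice_12 0.67 [406. 252.] 104 top 27.2 c [ 453.3 -355.9   26. ] ext [24.9 26. ]
slice_12 0.61 [203. 166.] 67 top 26.6 c [671.8 152.1  25.9] ext [18.6 17.7]
slice_12 0.61 [403. 284.] 79 top 28.4 c [ 379.9 -345.5   27.2] ext [19.5 22.9]
slice_12 0.57 [200. 234.] 349 top 32.0 c [494.5 159.3  30.8] ext [49.8 49.7]
slice_12 0.5 [114. 202.] 282 top 27.6 c [575.8 369.1  26.6] ext [40.9 41.1]
slice_52 0.67 [406. 252.] 104 top 27.2 c [ 453.3 -355.9   26. ] ext [24.9 26. ]
slice_52 0.61 [203. 166.] 67 top 26.6 c [671.8 152.1  25.9] ext [18.6 17.7]
slice_52 0.61 [403. 284.] 79 top 28.4 c [ 379.9 -345.5   27.2] ext [19.5 22.9]
slice_52 0.57 [200. 234.] 349 top 32.0 c [494.5 159.3  30.8] ext [49.8 49.7]
slice_52 0.5 [114. 202.] 282 top 27
[... 1055 characters left out ...]
ce_36 0.57 [200. 234.] 349 top 32.0 c [494.5 159.3  30.8] ext [49.8 49.7]
slice_36 0.5 [114. 202.] 282 top 27.6 c [575.8 369.1  26.6] ext [40.9 41.1]
slice_44 0.67 [406. 252.] 104 top 27.2 c [ 453.3 -355.9   26. ] ext [24.9 26. ]
slice_44 0.61 [203. 166.] 67 top 26.6 c [671.8 152.1  25.9] ext [18.6 17.7]
slice_44 0.61 [403. 284.] 79 top 28.4 c [ 379.9 -345.5   27.2] ext [19.5 22.9]
slice_44 0.57 [200. 234.] 349 top 32.0 c [494.5 159.3  30.8] ext [49.8 49.7]
slice_44 0.5 [114. 202.] 282 top 27.6 c [575.8 369.1  26.6] ext [40.9 41.1]
dropper_bottle 0.51 [318. 171.] 169 top 60.1 c [ 661.1 -143.1   59.6] ext [20.8 20. ]
loupe 0.54 [406. 210.] 249 top 40.5 c [ 565.2 -359.3   39.5] ext [37.7 38.1]
```

View pics/top.png

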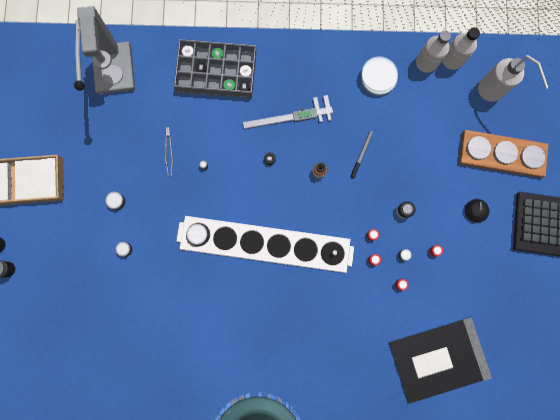

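View pics/side.png

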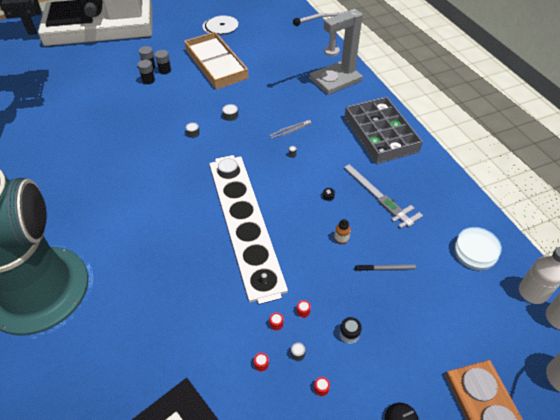

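Top view: the 52 stands in the left well (197,234) and the 12 in the right well (333,253). The loose candidates are (114,201), (123,249), (203,165) and the white one at (405,255), which sits among four red look-alikes at (373,235), (375,260), (437,251) and (402,285). The bottle is at (319,171), the resin mount at (269,158) and the loupe at (406,210). Next I'll measure them and enlarge the crop.

```bash
cat > m.py <<'E'
from h import *
def ray(p,uv,z):
    K=p["intrinsics"];d=np.array([(uv[0]-K[0,2])/K[0,0],(uv[1]-K[1,2])/K[1,1],1])@p["R"]
    c=-p["R"].T@p["t"];return c+d*(z-c[2])/d[2]
def blobs(p):
    W=world(p);H=W[...,2];out=[]
    m=((H>17)&(H<85)&(p["z_map"]>0)).astype(np.uint8)
    n,L,s,c=cv2.connectedComponentsWithStats(m)
    for i in range(1,n):
        if not 15<s[i,4]<700: continue
        k=L==i;t=np.percentile(H[k],70);k&=abs(H-t)<5
        v,u=np.nonzero(k);P=ray(p,(u.mean(),v.mean()),25)
        if not(300<P[0]<950 and abs(P[1])<600):continue
        pts=cv2.findNonZero(k.astype(np.uint8));r=p["image"][k].mean(0)
        out.append((u.mean(),v.mean(),t,P[0],P[1],2*np.sqrt(k.sum()/np.pi)*2.33,r))
    return out
def wells(p):
    W=world(p);a=p["image"].max(2);H=W[...,2]
    m=((a<60)&(H<20)&(W[...,0]>380)&(W[...,0]<560)&(abs(W[...,1]+15)<215)).astype(np.uint8)
    n,L,s,c=cv2.connectedComponentsWithStats(m)
    return [(c[i].round(1),s[i,4],ray(p,c[i],4).round(1)) for i in range(1,n) if s[i,4]>150]
E
python3 - <<'E'
from m import *
p=manip.get_image("top")
for b in blobs(p): print(np.round(b[:2]),"top %.0f xy %.1f %.1f d %.1f"%b[2:6],b[6].round())
for w in wells(p): print(w)
im=p["image"][...,::-1]
a=cv2.resize(im[140:300,360:450],None,fx=3.5,fy=3.5,interpolation=2);b=cv2.resize(im[140:300,95:215],None,fx=3.5,fy=3.5,interpolation=2)
cv2.imwrite("pics/crop.png",np.hstack([a,b]))
E
```

```text
[494.  86.] top 65 xy 896.6 -598.4 d 19.7 [98. 95. 97.]
[270. 157.] top 21 xy 692.8 -16.2 d 23.5 [78. 81. 91.]
[203. 164.] top 27 xy 672.5 152.2 d 17.8 [184. 186. 197.]
[321. 167.] top 59 xy 669.7 -146.7 d 17.0 [64. 62. 64.]
[114. 199.] top 27 xy 576.8 370.0 d 39.3 [204. 205. 212.]
[479. 209.] top 30 xy 569.1 -544.2 d 42.2 [47. 47. 50.]
[407. 208.] top 40 xy 567.8 -362.7 d 36.0 [ 99. 100. 107.]
[197. 233.] top 31 xy 495.5 160.3 d 46.3 [218. 218. 222.]
[373. 234.] top 27 xy 501.9 -277.9 d 24.4 [224. 161. 166.]
[122. 248.] top 27 xy 455.1 341.4 d 32.2 [204. 205. 212.]
[437. 250.] top 26 xy 464.6 -435.5 d 25.8 [217. 151. 156.]
[405. 254.] top 27 xy 453.3 -356.8 d 25.8 [211. 212. 219.]
[334. 252.] top 30 xy 455.7 -180.3 d 11.2 [179. 178. 184.]
[375. 259.] top 27 xy 440.1 -281.3 d 24.9 [225. 158. 162.]
[402. 284.] top 27 xy 379.4 -348.1 d 25.6 [219. 153. 158.]
(array([224.5, 238.3]), np.int32(385), array([486.4,  93.3,   4. ]))
(array([251.4, 241.9]), np.int32(385), array([478.5,  25.5,   4. ]))
(array([278.2, 245.7]), np.int32(387), array([470.1, -42. ,   4. ]))
(array([305.1, 249.5]), np.int32(389), array([ 461.7, -109.9,    4. ]))
(array([331.9, 253.4]), np.int32(361), array([ 453.1, -177.1,    4. ]))
```

View pics/crop.png

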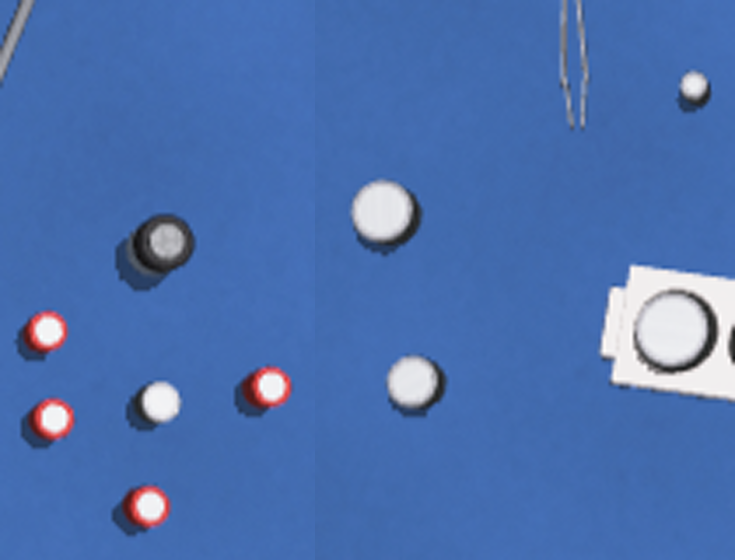

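Diameters agree: 44 is at (577,370), 36 at (455,341), 20 at (672,152) and 28 at (453,-357). The 28 is the only one of the five without a red skin (crop px 160,402). The row from the 12 end runs 20, 28, 36, 44. I'll start with the 44.

```bash
cat > act.py <<'E'
from m import *
S={20:(672.5,152.2),28:(453.3,-356.8),36:(455.1,341.4),44:(576.8,370.0)}
D={20:(461.7,-109.9),28:(470.1,-42.0),36:(478.5,25.5),44:(486.4,93.3)}
ax=np.array([.9927,-.1207,0])
def Rm(s):
    y=s*ax;z=np.array([0,0,-1.]);return np.stack([np.cross(y,z),y,z],1)
def best(xy):
    c=[(abs(q[5]),s) for s in(1,-1) for q in [manip.inverse_kinematics([*xy,10],Rm(s))] if q is not None]
    return min(c)
def move(d):
    R=Rm(best(S[d])[1]); s=S[d];g=D[d]
    manip.set_gripper(d+22)
    manip.reach([*s,110],R); manip.line_to([*s,8.5],v=120)
    manip.set_gripper(max(d-10,0),25)
    st=manip.sense();print(d,"gap",st["finger_gap"],"grip",st["grip_force"])
    if abs(st["finger_gap"]-d)>4: print("BAD GRASP");return False
    manip.line_to([*s,110],v=150)
    R=Rm(best(g)[1]) if best(S[d])[1]!=best(g)[1] else R
    manip.reach([*g,90],R); print("held",manip.sense()["finger_gap"])
    manip.line_to([*g,20],v=120)
    hit=manip.line_to([*g,11],v=20,until_force=4)
    print("hit",hit,manip.sense()["tool_pos"])
    manip.hold(.2);manip.set_gripper(d+16);manip.line_to([*g,110],v=150)
    print("t",manip.sense()["t"]);return True
E
python3 - <<'E'
from act import *
for d in S: print(d,best(S[d]),best(D[d]))
move(44)
p=manip.get_image("side");save(p,"s1.png")
E
```

```text
20 (np.float64(17.615204366400857), 1) (np.float64(9.464133860632655), 1)
28 (np.float64(33.74829867093035), 1) (np.float64(1.1971521069226785), 1)
36 (np.float64(41.29989409177747), 1) (np.float64(7.004269269292789), 1)
44 (np.float64(37.529035734336524), 1) (np.float64(14.909054227526921), 1)
44 gap 43.34637663539103 grip 25.000620782375336
held 43.18372992472964
hit True [487.23600584  93.38062472  13.19733183]
t 9.075
```

View pics/s1.png

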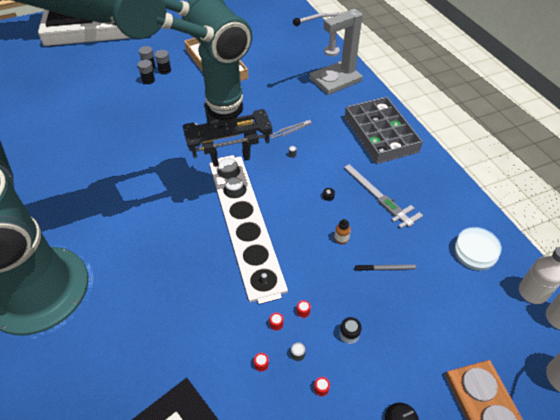

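The 44 stands upright in its well at (235,187), next to the 52. I'll move the other three the same way.

```bash
python3 - <<'E'
from act import *
for d in (36,20,28):
    if not move(d): break
manip.reach([560,330,250],Rm(1))
p=manip.get_image("top");print(manip.sense()["t"])
for b in blobs(p): print(np.round(b[:2]),"top %.0f xy %.1f %.1f d %.1f"%b[2:6])
q=manip.get_image("side")
a=cv2.resize(p["image"][140:300,170:450,::-1],(700,400),interpolation=2)
cv2.imwrite("pics/end.png",a)
cv2.imwrite("pics/end2.png",cv2.resize(q["image"][140:320,190:350,::-1],None,fx=3,fy=3,interpolation=2))
E
```

```text
36 gap 35.42887772846255 grip 25.0007164478302
held 35.473855146458924
hit True [479.29560527  25.45450471  13.08180125]
t 16.4417
20 gap 19.07937501946233 grip 25.00058948993683
held 18.79715636546331
hit True [ 462.43020766 -110.14185062   13.22510876]
t 23.8833
28 gap 27.317176624051044 grip 25.000795125961304
held 27.2534155168299
hit True [470.86638887 -42.06492351  13.10380716]
t 31.35
32.9083
[494.  86.] top 65 xy 896.1 -599.0 d 20.2
[270. 157.] top 21 xy 692.8 -16.5 d 23.7
[321. 167.] top 60 xy 670.1 -146.2 d 17.2
[479. 209.] top 30 xy 570.2 -545.0 d 41.7
[407. 209.] top 40 xy 567.4 -362.4 d 36.6
[197. 234.] top 31 xy 494.9 160.8 d 46.1
[224. 237.] top 32 xy 487.7 93.8 d 38.7
[373. 234.] top 27 xy 502.0 -277.5 d 24.4
[251. 241.] top 32 xy 479.8 25.7 d 32.1
[278. 244.] top 31 xy 471.6 -41.7 d 24.9
[306. 248.] top 31 xy 463.0 -109.9 d 18.4
[437. 250.] top 28 xy 464.9 -436.2 d 24.7
[334. 252.] top 31 xy 455.7 -180.2 d 10.5
[375. 259.] top 27 xy 440.0 -281.3 d 25.2
[402. 284.] top 27 xy 380.0 -347.4 d 25.5
```

View pics/end.png

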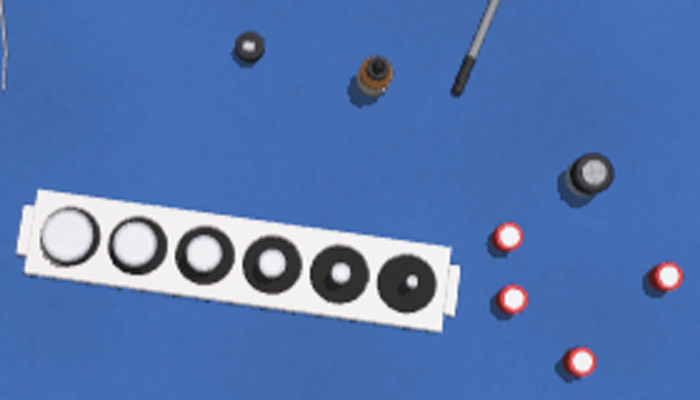

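View pics/end2.png

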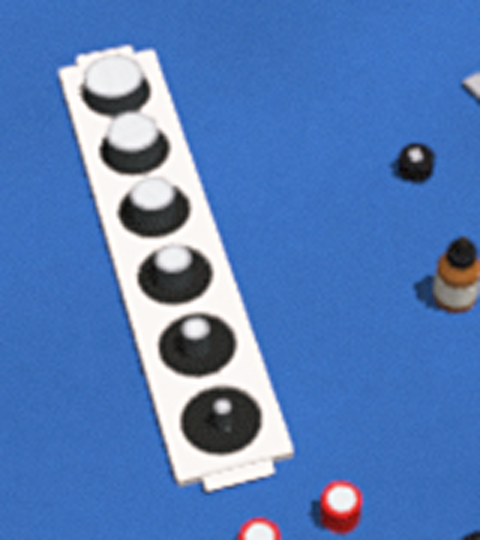

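All six stand upright and centred, in order from (412,282) to (70,236) in the top crop. Nothing else has moved.

```bash
python3 -c "
from bench import manip
print(manip.job_done())"
```

```text
the job is handed in; nothing more can be done
None
```

The job is handed in: the four loose slices stand polished face up in the empty wells, so the row runs 12, 20, 28, 36, 44, 52, and nothing else moved, with about 33 s on the robot clock.

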